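# Match a rest post to the grinder bracket's blind hole

### The arm

A 7-joint arm with a two-finger parallel gripper is mounted at the origin on the work surface. World frame = base frame: x ahead of the robot, y to its left, z up, the work surface at z = 0. Lengths are in m, angles in rad, forces in N, time in s.
With the tool pointing down it reaches from about 0.4 to 0.85 m from the base axis. Payload 10.4 kg.
Tool frame: the origin (TCP) lies midway between the tips of the shut fingers; the grasp point (between the pads) lies 19 mm behind it; x points along the fingers, z is the direction in which the jaws open and shut, and the axes are right-handed (so a half turn about x gives the same grasp; the last joint's range is limited). The gripper opens to 87 mm and grips with 3 to 60 N. Pads are 19 mm wide; open, the fingers measure 117 mm over their backs; the gripper's body (75 mm by 190 mm) begins 51 mm behind the grasp point.
Start: joints at [1.224, 0.332, -0.065, 1.46, 0.022, 1.35, -0.088], TCP at [0.199, -0.593, 0.186] pointing down, gripper open.
Joint ranges: [-2.6, 2.6], [-0.5, 2.12], [-1.47, 1.34], [0.16, 2.42], [-1.27, 4.41], [0.06, 2.06], [-2.6, 2.6]. Speed limits (rad/s): [2.22, 2.22, 2.79, 2.79, 3.14, 3.14, 3.14].

### API

Orientations are given as a unit quaternion [x, y, z, w].
In Python, from bench import read_state, camera, camera_params, close_job gives the robot as it stands.
- The arm moves only by the tool arm_command, never from a script. Its argument "targets" is a list of rows, each a list of 7 numbers: the closure in counts, from 0 (fully open) to 255 (shut), then the shift along the tool's x, y, z in mm, then the turn, a rotation vector about the tool's x, y, z in rad. A call has 1 to 10 rows; each row is the pose to reach, as a shift and turn from the pose commanded when the call began, along the tool's axes at that moment; what a row does not reach only later rows make up. A row lasts 1/10 s, in which the tool goes at most 50 mm and 8.59 degrees, less where a joint would pass 70% of its speed; a pose out of reach is approached as far as the arm can. A call with a gripper value outside its range is refused whole. The fingers move at their own pace and stop on an object; "newtons" is the grip in N (left out, the last holds). Time passes only in rows, so rows that repeat a pose let the fingers close. It gives the time, the measured TCP pose, the force and the opening at its end, in the units of the state.
- read_state(): the state, without advancing time (a new reading comes with each control period).
- camera(name): name is "scene" or "side" or "wrist"; returns the picture (420x560x3 uint8, red, green, blue); there is no depth.
- camera_params(name): a dict with "intrinsics" (3x3 intrinsics, pixels), "xyz" and "orientation" of the camera in the world; the wrist camera has in their place "mount" (4x4, takes a point from camera to tool coordinates, whose origin is the TCP and whose axes are the tool frame's). Camera axes: x right, y down, z forward; pixel columns grow to the right and rows downward; lengths in m; the calibration is good to about 2 mm. A picture is of the moment at which its call begins: read the wrist's pose just before it. camera_params takes no time and is no camera call.
- close_job(): hands the job in, once; it reports no verdict.
The state is a dict: "time": time; "joint_positions": joint angles; "joint_vel": joint speeds; "joint_torque": joint torques, N m; "ee_pos": TCP position; "eef_rot": TCP orientation; "ft_force": force on the tool from outside, world axes, zero at the start; "torque": the same for the moment, N m; "width": finger opening in m.
Only numpy, scipy, OpenCV 4.12 (cv2) and the standard library are available. Lean on these libraries where they do the work, as an engineer would, in place of code of your own. Each camera call takes 0.05 s, during which the arm holds its last target.

### The job

Take the depth rod from its green stand, lower it into the hole in the grey bracket until its point rests on the bottom to find how deep the hole is, and put the rod back in its stand. Then stand in the hole, right down on the bottom, the one rest post (red, yellow or blue head) whose top will be level with the white fixed rest on the bracket. Leave the other two posts standing where they are and do not disturb the mug, the tin or the wrench.

Things in the scene. Friction and masses are not known exactly. Their poses are not given: they have to be found in the camera images.
- bore (a point): Centre of the mouth of the blind round hole (32 mm diameter, 4 mm chamfer widening it to 40 mm) in the flat top of a grey metal grinder bracket, a block 90 x 190 mm and 80 mm high that is bolted to the bench. The mouth is 80 mm above the bench. The hole's depth is 25, 45 or 65 mm, different from run to run, and its floor is flat and rigid. z points up out of the hole; the block's long side is along y.
- fixed_rest (a point): Centre of the top face of the fixed rest, a white round head 36 mm in diameter on a steel stem, on the same bracket 90 mm from the hole (along the bracket's +y). Its top is 40 mm above the bracket's top face. It does not move.
- rod_knob (a point): Centre of the black round knob (28 mm diameter, 40 mm high, thin brass ring near its top) by which the depth rod is held. The loose steel rod is upright, 0.2 kg: 160 mm long overall, this point 140 mm above its lower end. The shaft below the knob is 14 mm thick, its last 6 mm a brass point 10 mm thick. z runs from the rod's point to its knob.
- rod_tip (a point): Lower end of the depth rod's brass point (rod_c0), on its axis. In the stand it rests 8 mm above the bench.
- stand_mouth (a point): Centre of the wide mouth of the fixed green funnel-shaped stand that holds the depth rod upright: mouth 63 mm above the bench, about 50 mm wide inside, narrowing over 20 mm of height to a tube 24 mm wide inside whose floor is 8 mm above the bench.
- post_short_center (a point): The short rest post, loose, standing upright on the bench, 0.25 kg: 65 mm tall overall, a steel stem 26 mm thick with a chamfered foot and, as its top 20 mm, a red round head 36 mm in diameter. This point is half-way up, 32.5 mm above the foot and 32.5 mm below the top; z points to the head. Hold it by the head, since only the top 40 mm of the right post stays out of the hole.
- post_medium_center (a point): The medium rest post, loose, standing upright on the bench, 0.25 kg: 85 mm tall overall, a steel stem 26 mm thick with a chamfered foot and, as its top 20 mm, a yellow round head 36 mm in diameter. This point is half-way up, 42.5 mm above the foot and 42.5 mm below the top; z points to the head. Hold it by the head, since only the top 40 mm of the right post stays out of the hole.
- post_long_center (a point): The long rest post, loose, standing upright on the bench, 0.25 kg: 105 mm tall overall, a steel stem 26 mm thick with a chamfered foot and, as its top 20 mm, a blue round head 36 mm in diameter. This point is half-way up, 52.5 mm above the foot and 52.5 mm below the top; z points to the head. Hold it by the head, since only the top 40 mm of the right post stays out of the hole.
- mug: Bystander: a red mug, 76 mm wide and 90 mm high with a handle. Origin at the centre of its underside.
- tin: Bystander: a plain grey metal tin with a white lid, 70 mm wide and 70 mm high. Origin at the centre of its underside.
- wrench: Bystander: a steel wrench lying flat on the bench. Origin on the underside of the wrench.

How it is judged:
By the outcome, as a careful person would: the job done as asked, in the order asked, and still so for the second after the job is handed in, with the robot touching nothing.
It also fails if it takes over 64 s, if anything falls off the work surface, if the arm or the gripper's body presses on something with over 40 N, if the wrist force passes 120 N, or if a joint passes its speed limit or range.

## Working session

There is one attempt and no reset: what is moved stays moved. The work goes in short steps, Python scripts to look and compute and a tool call to move; the robot and the scene stay as the last step left them, time stands still between calls to the robot, and variables do not carry over. Pictures are saved under pics/ and viewed, and the job is handed in when it is done.

Besides the shell and the picture viewer there is one more tool, called after "Emit:" as a command line: name --pt "numbers of a row" for each row, then --argument value for the rest. arm_command: Moves the arm, as the interface text tells. Its arguments: {"type":"object","properties":{"targets":{"type":"array"},"newtons":{"type":"number"}},"required":["targets"]}

```bash
mkdir -p pics; ls; python3 - <<'E'
from bench import *
import cv2,json
s=read_state();print(s)
for n in ["scene","side","wrist"]:
    p=camera_params(n);print(n,p)
    cv2.imwrite(f"pics/{n}0.png",camera(n)[:,:,::-1])
E
```

```text
pics
{'time': 0.0, 'joint_positions': array([ 1.22435763,  0.33288242, -0.06469924,  1.46091911,  0.02160346,
        1.34988476, -0.08849042]), 'joint_vel': array([ 0.00077515, -0.00022342, -0.00132374, -0.00163423, -0.00118987,
       -0.00044994, -0.00033078]), 'joint_torque': array([ 9.42734368e-04, -6.23265624e+01,  2.51352129e-02, -3.89896059e+01,
       -6.14081486e-02,  3.97861737e-02,  1.65172987e-04]), 'ee_pos': array([ 0.19873669, -0.59211436,  0.18565798]), 'eef_rot': array([ 0.41311376,  0.57448693, -0.41257566,  0.57365766]), 'ft_force': array([ 0.35331912, -0.21028099, -0.63199426]), 'torque': array([-0.01403646, -0.00697316,  0.00757025]), 'width': 0.08675873262471231}
scene {'intrinsics': array([[547.01687292,   0.        , 278.3909671 ],
       [  0.        , 547.01687292, 204.95820518],
       [  0.        ,   0.        ,   1.        ]]), 'xyz': array([ 1.39622672, -0.96661291,  0.91860869]), 'orientation': array([ 0.8242789 ,  0.31730309, -0.16535671, -0.43879403])}
side {'intrinsics': array([[529.09528099,   0.        , 271.44881211],
       [  0.        , 529.09528099, 213.20746172],
       [  0.        ,   0.        ,   1.        ]]), 'xyz': array([0.19856522, 1.0632697 , 0.82706442]), 'orientation': array([-0.16046488,  0.85750546, -0.48077727,  0.08825317])}
wrist {'intrinsics': array([[360.30761758,   0.        , 277.11269767],
       [  0.        , 360.30761758, 208.65373444],
       [  0.        ,   0.        ,   1.        ]]), 'mount': array([[-1.46746949e-03, -2.79829820e-01,  9.60048498e-01,
        -1.98557826e-01],
       [-1.02444765e-03, -9.60048607e-01, -2.79831418e-01,
         7.75979377e-02],
       [ 9.99998399e-01, -1.39416350e-03,  1.12217104e-03,
         3.62374181e-04],
       [ 0.00000000e+00,  0.00000000e+00,  0.00000000e+00,
         1.00000000e+00]])}
```

View pics/scene0.png

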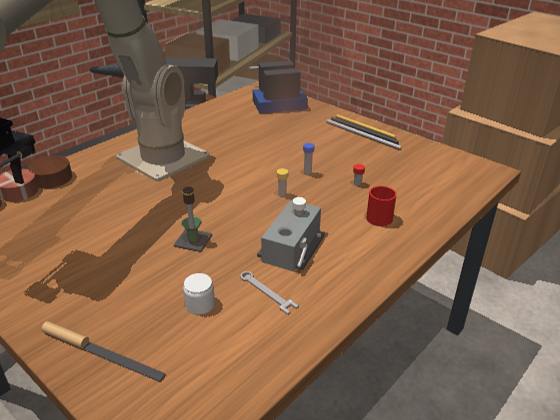

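View pics/side0.png

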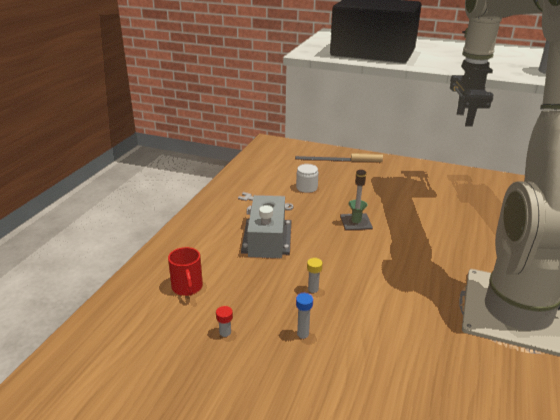

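View pics/wrist0.png

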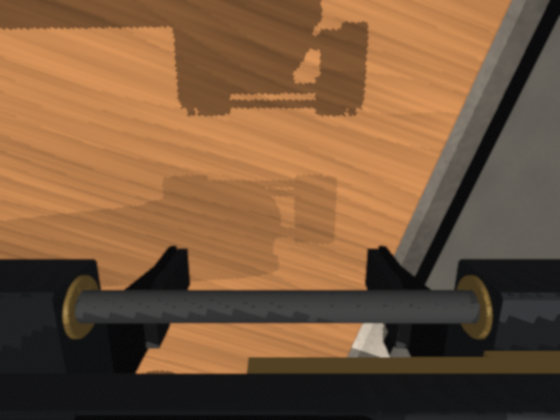

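The scene view shows the rod and stand at about (190,215) and the bracket at (292,235) with its hole near (285,231). The yellow, blue and red heads are at (283,173), (309,147) and (359,168). Next I measure them.

```bash
cat > h.py <<'E'
import numpy as np,cv2
from scipy.spatial.transform import Rotation as R
from bench import *
def T(n,s=None):
    p=camera_params(n);K=p['intrinsics']
    if n!='wrist': return K,R.from_quat(p['orientation']).as_matrix(),np.array(p['xyz'])
    M=p['mount'];r=R.from_quat(s['eef_rot']).as_matrix()
    return K,r@M[:3,:3],s['ee_pos']+r@M[:3,3]
def ray(t,uv):
    K,r,c=t;d=r@np.linalg.solve(K,[*uv,1.]);return c,d/np.linalg.norm(d)
def onz(t,uv,z):
    c,d=ray(t,uv);return c+d*(z-c[2])/d[2]
def proj(t,X):
    K,r,c=t;q=K@(r.T@(np.asarray(X)-c));return q[:2]/q[2]
def tri(rs):
    A=sum(np.eye(3)-np.outer(d,d) for c,d in rs);b=sum((np.eye(3)-np.outer(d,d))@c for c,d in rs)
    return np.linalg.solve(A,b)
def blob(im,lo,hi,box):
    h=cv2.cvtColor(im,cv2.COLOR_RGB2HSV);m=cv2.inRange(h,np.array(lo),np.array(hi))
    k=np.zeros_like(m);x0,y0,x1,y1=box;k[y0:y1,x0:x1]=m[y0:y1,x0:x1]
    n,l,st,ce=cv2.connectedComponentsWithStats(k)
    i=1+np.argmax(st[1:,4]);x,y,w,hh,a=st[i]
    return np.array([x+(w-1)/2,y+(hh-1)/2]),ce[i],st[i]
E
python3 - <<'E'
from h import *
im={n:cv2.imread(f"pics/{n}0.png")[:,:,::-1].copy() for n in("scene","side")}
B={'yellow':((22,150,80),(35,255,255),(265,160,300,190),(300,250,330,275),.075),
'blue':((110,150,60),(130,255,255),(295,135,325,160),(290,285,320,312),.095),
'red':((0,180,60),(4,255,255),(345,158,372,180),(212,300,238,325),.055),
'white':((0,0,170),(180,60,255),(285,190,312,212),(255,200,278,220),None),
'knob':((0,0,0),(180,255,75),(178,183,200,206),(350,165,370,188),None),
'stand':((45,60,10),(90,255,160),(175,205,210,247),(340,195,375,225),None)}
for k,(lo,hi,b1,b2,z) in B.items():
    rs=[]
    for n,b in(("scene",b1),("side",b2)):
        c,ce,st=blob(im[n],lo,hi,b);t=T(n);rs.append(ray(t,ce));print(k,n,c,ce.round(1),st, onz(t,ce,z).round(4) if z else'')
    print('  tri',tri(rs).round(4))
for n,b in(("scene",(170,130,330,280)),("side",(200,160,400,280))):
    cv2.imwrite(f"pics/{n}z.png",cv2.resize(im[n][b[1]:b[3],b[0]:b[2]][:,:,::-1],None,fx=4,fy=4,interpolation=cv2.INTER_CUBIC))
E
```

```text
yellow scene [282. 171.] [281.8 171.1] [277 169  11   5  38] [0.4518 0.1077 0.075 ]
yellow side [314. 265.] [314.3 264.8] [307 258  15  15 184] [0.4614 0.0964 0.075 ]
  tri [0.4588 0.1015 0.0799]
blue scene [308.5 145. ] [308.5 144.5] [304 144  10   3  12] [0.4257 0.266  0.095 ]
blue side [303.5 307. ] [303.3 306.7] [302 305   4   5   9] [0.4335 0.2665 0.095 ]
  tri [0.4306 0.2649 0.0959]
red scene [359.  168.5] [358.7 168.6] [354 164  11  10  93] [0.5966 0.3072 0.055 ]
red side [223.5 314. ] [223.8 313.9] [216 306  16  17 223] [0.5971 0.3063 0.055 ]
  tri [0.597  0.3067 0.0554]
white scene [299.  200.5] [298.8 200.6] [293 197  13   8  85] 
white side [265.5 208.5] [265.6 208.7] [259 205  14   8  89] 
  tri [ 0.6356 -0.032   0.1188]
knob scene [188.  198.5] [188.4 198.9] [183 193  11  12  94] 
knob side [360.  180.5] [359.8 180.5] [356 176   9  10  74] 
  tri [ 0.4366 -0.2403  0.1373]
stand scene [197.  222.5] [196.4 221.6] [194 217   7  12  51] 
stand side [352.5 204. ] [352.5 203.6] [350 200   6   9  41] 
  tri [ 0.4486 -0.2307  0.0654]
```

View pics/scenez.png

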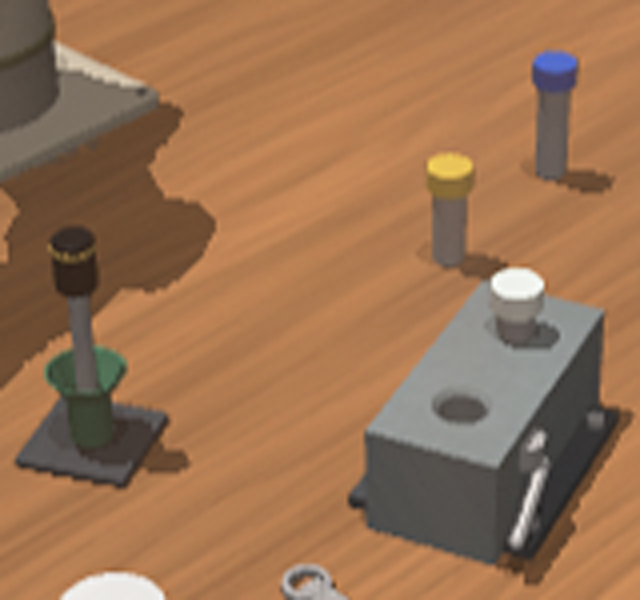

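View pics/sidez.png

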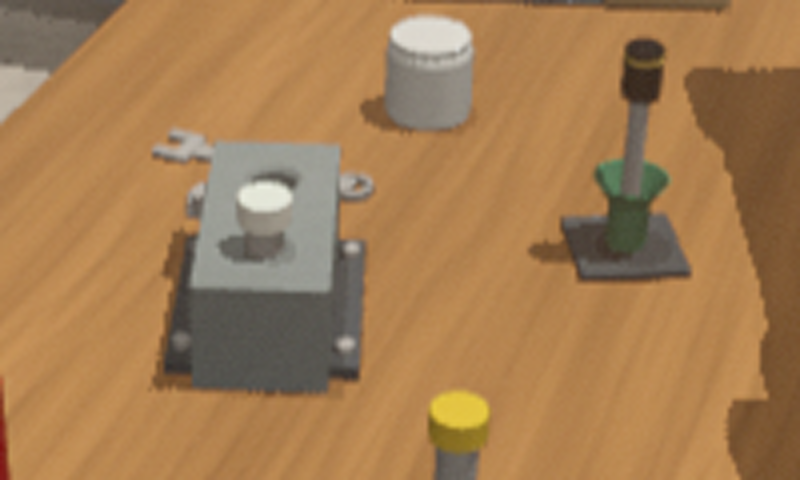

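```bash
python3 - <<'E'
from h import *
a,b=T("scene"),T("side")
def sc(x,y):return (x/4+170-.4,y/4+130-.4)
def sd(x,y):return (x/4+200-.4,y/4+160-.4)
print('knob',tri([ray(a,sc(74,262)),ray(b,sd(643,70))]))
print('knob top',tri([ray(a,sc(75,239)),ray(b,sd(645,50))]), onz(a,sc(75,239),.168),onz(b,sd(645,50),.168))
print('knob bot',tri([ray(a,sc(76,292)),ray(b,sd(640,97))]))
print('shaft at mouth', tri([ray(a,sc(87,385)),ray(b,sd(632,192))]))
print('standmouth',tri([ray(a,sc(87,372)),ray(b,sd(631,180))]),onz(a,sc(87,372),.063),onz(b,sd(631,180),.063))
print('bore',onz(a,sc(460,407),.08), onz(b,sd(279,180),.08))
print('rest top',tri([ray(a,sc(517,283)),ray(b,sd(265,194))]),onz(a,sc(517,283),.12),onz(b,sd(265,194),.12))
print('yel',onz(a,sc(450,176),.075),'blue',onz(a,sc(555,71),.095))
# bracket corners
for p in [(490,273),(604,313),(498,465),(367,433)]: print(onz(a,sc(*p),.08))
for p in [(216,143),(341,150),(332,289),(195,284)]: print(' side',onz(b,sd(*p),.08))
print('mug',onz(a,(381,206),.045),'tin',onz(a,(199,293),.035),'blue side',onz(b,(304,303),.095))
s=read_state();print(R.from_quat(s['eef_rot']).as_matrix().round(3))
E
```

```text
knob [ 0.43587888 -0.23953548  0.14831223]
knob top [ 0.4357017  -0.23703297  0.16483249] [ 0.4407236 -0.2401779  0.168    ] [ 0.43419226 -0.23183141  0.168     ]
knob bot [ 0.43647187 -0.24104177  0.12615842]
shaft at mouth [ 0.43525376 -0.23935223  0.04995261]
standmouth [ 0.43627048 -0.23851796  0.06044118] [ 0.43965887 -0.2406842   0.063     ] [ 0.43523192 -0.23467843  0.063     ]
bore [ 0.66346918 -0.11970112  0.08      ] [ 0.65781041 -0.116557    0.08      ]
rest top [ 0.63553287 -0.03270025  0.12011658] [ 0.63605227 -0.03243786  0.12      ] [ 0.63519143 -0.03338317  0.12      ]
yel [0.4621633  0.09742675 0.075     ] blue [0.43768062 0.25062644 0.095     ]
[0.57592969 0.01128103 0.08      ]
[0.66539044 0.02607531 0.08      ]
[ 0.72014463 -0.14859288  0.08      ]
[ 0.6383048  -0.17949099  0.08      ]
 side [ 0.7186888  -0.14864039  0.08      ]
 side [ 0.63198794 -0.17177665  0.08      ]
 side [ 0.57645881 -0.00116831  0.08      ]
 side [0.66030779 0.02538508 0.08      ]
mug [0.75619904 0.19099935 0.045     ] tin [ 0.63503204 -0.38776409  0.035     ] blue side [0.43569506 0.25525705 0.095     ]
[[-0.     0.948  0.318]
 [ 0.001  0.318 -0.948]
 [-1.    -0.    -0.001]]
```

Emit:
arm_command --pt "0 -40 15 -10 0 0 0" --pt "0 -74 50 -35 0 0 0" --pt "0 -74 90 -65 0 0 0" --pt "0 -74 130 -97 0 0 0" --pt "0 -74 170 -130 0 0 0" --pt "0 -74 210 -160 0 0 0" --pt "0 -74 250 -190 0 0 0" --pt "0 -74 290 -222 0 0 0" --pt "0 -74 320 -246 0 0 0" --pt "0 -74 338 -259 0 0 0"

```text
time: 1.15
ee_pos: [0.4389, -0.235, 0.2606]
eef_rot: [0.412, 0.575, -0.411, 0.575]
ft_force: [0.6, -0.1, -0.1]
width: 0.0872
```

```bash
cat > look.py <<'E'
import sys
from h import *
s=read_state();im=camera('wrist');np.save('w.npy',im);
import pickle;pickle.dump(s,open('s.pkl','wb'))
cv2.imwrite(f'pics/{sys.argv[1]}.png',im[:,:,::-1])
print(s['time'],s['ee_pos'].round(4),R.from_quat(s['eef_rot']).as_matrix().round(3).tolist(),s['ft_force'].round(2),s['width'])
E
python3 look.py w1
```

```text
1.15 [ 0.4389 -0.235   0.2606] [[0.001, 0.946, 0.323], [0.001, 0.323, -0.946], [-1.0, 0.001, -0.0]] [ 0.55 -0.09 -0.06] 0.08720057862698438
```

View pics/w1.png

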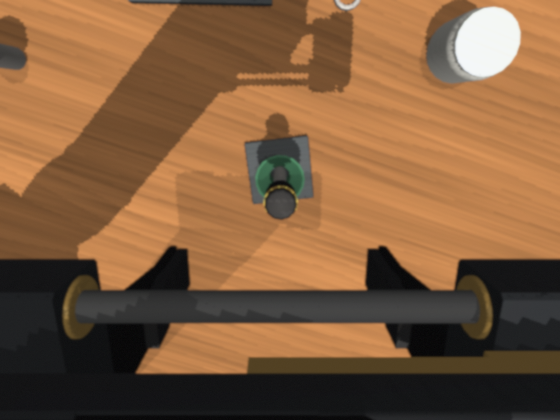

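Wrist view: the knob top is at about (281,205), the stand mouth at about (279,177), and the tin at the upper right.

```bash
python3 - <<'E'
from h import *
import pickle
im=np.load('w.npy');s=pickle.load(open('s.pkl','rb'));t=T('wrist',s)
cv2.imwrite('pics/w1z.png',cv2.resize(im[120:240,210:350][:,:,::-1],None,fx=5,fy=5,interpolation=cv2.INTER_CUBIC))
print(onz(t,(281,205),.168),onz(t,(279,177),.063))
E
```

```text
[ 0.43637003 -0.2400118   0.168     ] [ 0.43897064 -0.23803602  0.063     ]
```

View pics/w1z.png

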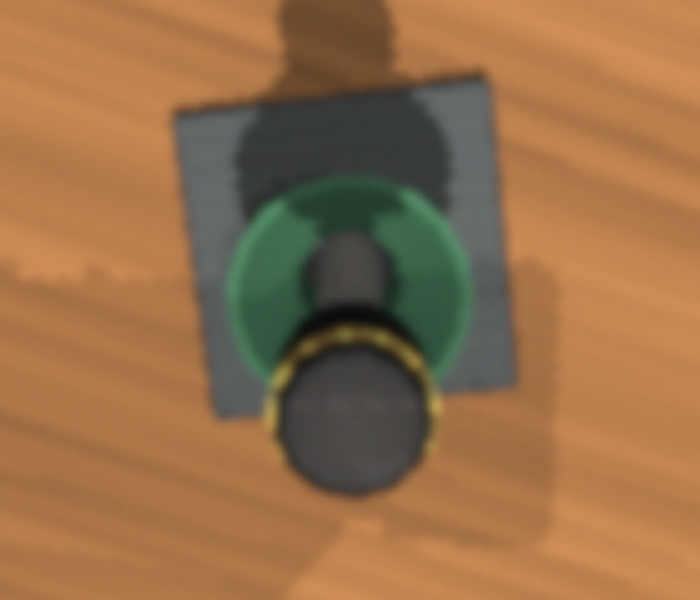

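Emit:
arm_command --pt "0 30 -3 4 0 0 0" --pt "0 70 -3 4 0 0 0" --pt "0 105 -3 4 0 0 0" --pt "0 125 -3 4 0 0 0" --pt "0 131 -3 4 0 0 0" --pt "0 131 -3 4 0 0 0"

```text
time: 1.8
ee_pos: [0.4349, -0.2442, 0.1292]
eef_rot: [0.413, 0.574, -0.413, 0.574]
ft_force: [0.2, -0.7, 0.4]
width: 0.0869
```

```bash
python3 look.py w2
```

```text
1.8 [ 0.4349 -0.2442  0.1292] [[-0.001, 0.948, 0.318], [0.001, 0.318, -0.948], [-1.0, -0.001, -0.001]] [ 0.23 -0.71  0.42] 0.08690919497395762
```

View pics/w2.png

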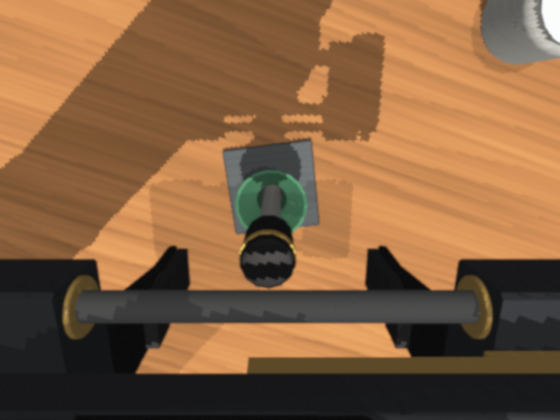

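```bash
python3 - <<'E'
from h import *
import pickle
s=pickle.load(open('s.pkl','rb'));t=T('wrist',s)
print(onz(t,(268,262),.168),onz(t,(271.5,203),.063))
r=R.from_quat(s['eef_rot']).as_matrix()
for q in ((268,262,.168),(271.5,203,.063)): print(r.T@(onz(t,q[:2],q[2])-s['ee_pos'])*1000)
E
```

```text
[ 0.437747   -0.23924886  0.168     ] [ 0.43838894 -0.23922964  0.063     ]
[-38.84860973   4.24269226  -3.87532438]
[66.15071256  4.93436293 -3.5989906 ]
```

Emit:
arm_command --pt "0 0 4 -4 0 0 0" --pt "0 0 4 -4 0 0 0" --pt "160 0 4 -4 0 0 0" --pt "255 0 4 -4 0 0 0" --pt "255 0 4 -4 0 0 0" --pt "255 0 4 -4 0 0 0" --pt "255 0 4 -4 0 0 0" --newtons 40

```text
time: 2.55
ee_pos: [0.4378, -0.2392, 0.1295]
eef_rot: [0.413, 0.574, -0.413, 0.574]
ft_force: [1.0, -0.3, -0.0]
width: 0.0549
```

```bash
python3 look.py w3
```

```text
2.55 [ 0.4378 -0.2392  0.1295] [[0.0, 0.948, 0.318], [-0.0, 0.318, -0.948], [-1.0, -0.0, 0.0]] [ 1.01 -0.35 -0.03] 0.05494158108364703
```

View pics/w3.png

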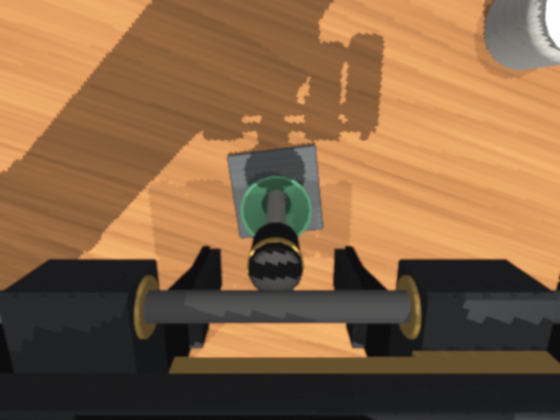

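The knob is centred between the fingers at (276,262). I keep closing.

Emit:
arm_command --pt "255 0 0 0 0 0 0" --pt "255 0 0 0 0 0 0" --pt "255 0 0 0 0 0 0" --pt "255 0 0 0 0 0 0" --pt "255 0 0 0 0 0 0" --pt "255 0 0 0 0 0 0" --newtons 40

```text
time: 3.2
ee_pos: [0.4379, -0.2391, 0.1294]
eef_rot: [0.413, 0.574, -0.413, 0.574]
ft_force: [-0.3, -0.3, 0.1]
width: 0.025
```

Emit:
arm_command --pt "255 -5 0 0 0 0 0" --pt "255 -20 0 0 0 0 0" --pt "255 -50 0 0 0 0 0" --pt "255 -80 0 0 0 0 0" --pt "255 -105 0 0 0 0 0" --pt "255 -110 0 0 0 0 0" --pt "255 -110 0 0 0 0 0"

```text
time: 3.9
ee_pos: [0.4381, -0.2392, 0.2397]
eef_rot: [0.413, 0.574, -0.413, 0.574]
ft_force: [-0.5, 0.3, -2.9]
width: 0.0247
```

```bash
python3 look.py w4; python3 - <<'E'
from h import *
for n in("scene","side"): cv2.imwrite(f"pics/{n}4.png",camera(n)[:,:,::-1])
E
```

```text
3.9 [ 0.4381 -0.2392  0.2397] [[0.001, 0.948, 0.318], [-0.001, 0.318, -0.948], [-1.0, 0.001, 0.001]] [-0.54  0.34 -2.85] 0.024654589167030755
```

View pics/w4.png

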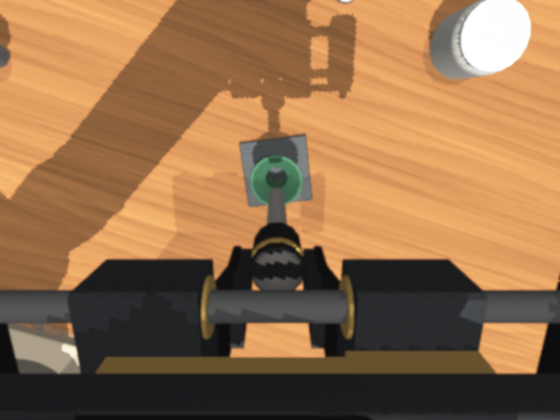

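View pics/side4.png

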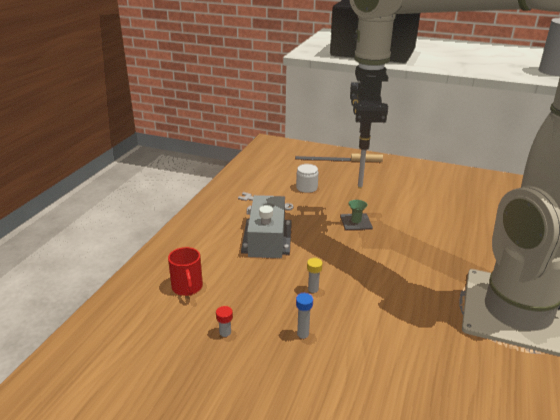

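View pics/scene4.png

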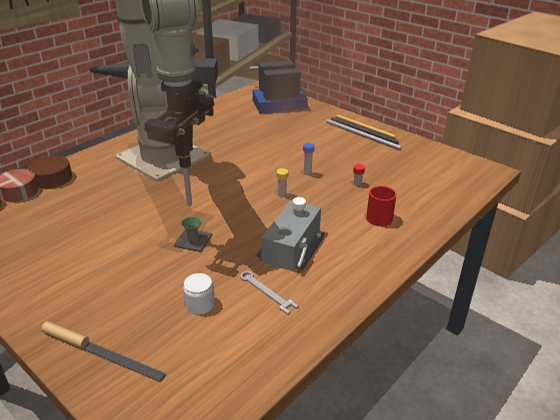

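Emit:
arm_command --pt "255 -5 15 -3 0 0 0" --pt "255 -10 45 -8 0 0 0" --pt "255 -10 85 -15 0 0 0" --pt "255 -10 125 -22 0 0 0" --pt "255 -10 160 -28 0 0 0" --pt "255 -10 185 -33 0 0 0" --pt "255 -10 200 -38 0 0 0" --pt "255 -10 205 -43 0 0 0" --pt "255 -10 205 -43 0 0 0"

```text
time: 4.95
ee_pos: [0.6181, -0.1323, 0.2489]
eef_rot: [0.412, 0.575, -0.413, 0.574]
ft_force: [-0.1, -0.8, -1.1]
width: 0.0248
```

```bash
python3 look.py w5; python3 - <<'E'
from h import *
im=np.load('w.npy')
cv2.imwrite('pics/w5z.png',cv2.resize(im[60:300,180:380][:,:,::-1],None,fx=2.5,fy=2.5,interpolation=cv2.INTER_CUBIC))
E
```

```text
4.95 [ 0.6181 -0.1323  0.2489] [[-0.001, 0.948, 0.319], [0.0, 0.319, -0.948], [-1.0, -0.001, -0.001]] [-0.12 -0.82 -1.13] 0.024843216809899305
```

View pics/w5.png

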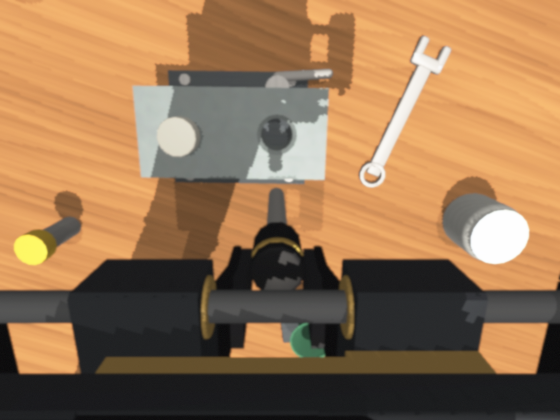

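View pics/w5z.png

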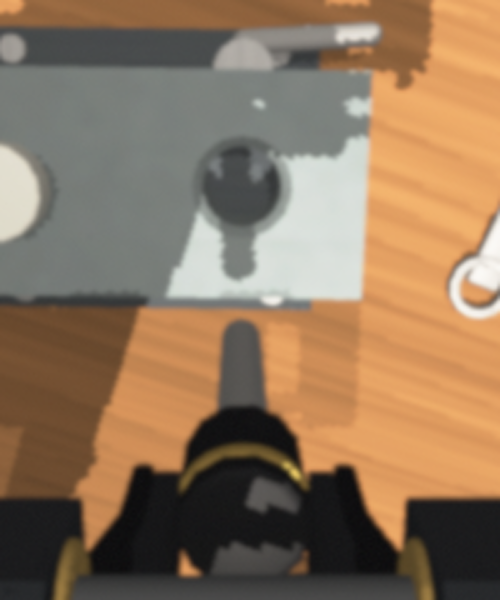

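```bash
python3 - <<'E'
from h import *
import pickle
s=pickle.load(open('s.pkl','rb'));t=T('wrist',s);r=R.from_quat(s['eef_rot']).as_matrix()
def o(n,uv,z):
    p=onz(t,uv,z);print(n,p.round(4),(r.T@(p-s['ee_pos'])*1000).round(1))
o('bore',(276.1,133.3),.08);o('rest',(177,137),.12)
tip=s['ee_pos']+[0,0,.019-.14];print(tip,proj(t,tip),proj(t,tip+r@[0,.005,0]))
o('yellow',(35,248),.085)
E
```

```text
bore [ 0.6644 -0.1164  0.08  ] [ 1.689e+02  4.910e+01 -1.000e-01]
rest [ 0.6361 -0.0325  0.12  ] [128.9  49.  -88.7]
[ 0.61813336 -0.13231641  0.12790348] [276.38966537 192.17975686] [276.38092217 186.82136655]
yellow [0.4662 0.0923 0.085 ] [ 164.2  -72.1 -261.2]
```

Emit:
arm_command --pt "255 0 10 0 0 0 0" --pt "255 0 30 0 0 0 0" --pt "255 0 45 0 0 0 0" --pt "255 0 49 0 0 0 0" --pt "255 10 49 0 0 0 0" --pt "255 20 49 0 0 0 0" --pt "255 30 49 0 0 0 0" --pt "255 35 49 0 0 0 0" --pt "255 35 49 0 0 0 0"

```text
time: 5.9
ee_pos: [0.6642, -0.1179, 0.2133]
eef_rot: [0.413, 0.574, -0.413, 0.574]
ft_force: [1.4, -0.2, -1.9]
width: 0.0248
```

```bash
python3 look.py w6; python3 - <<'E'
from h import *
im=np.load('w.npy')
cv2.imwrite('pics/w6z.png',cv2.resize(im[100:300,180:380][:,:,::-1],None,fx=3,fy=3,interpolation=cv2.INTER_CUBIC))
E
```

```text
5.9 [ 0.6642 -0.1179  0.2133] [[-0.002, 0.948, 0.318], [-0.0, 0.318, -0.948], [-1.0, -0.002, -0.0]] [ 1.44 -0.17 -1.91] 0.024830254254699945
```

View pics/w6z.png

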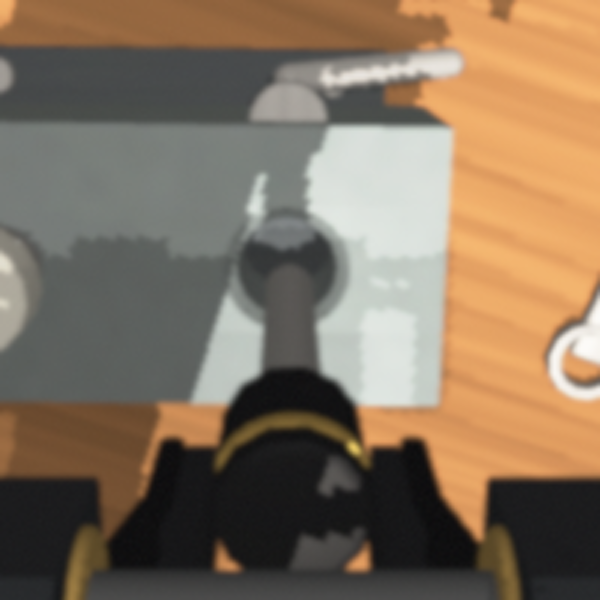

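```bash
python3 - <<'E'
from h import *
import pickle
s=pickle.load(open('s.pkl','rb'));t=T('wrist',s);r=R.from_quat(s['eef_rot']).as_matrix()
def o(n,uv,z):
    p=onz(t,uv,z);print(n,p.round(4),(r.T@(p-s['ee_pos'])*1000).round(1))
o('bore',(276.4,188.7),.08);o('tipfront',(276.4,188),.0923)
E
```

```text
bore [ 0.6644 -0.1179  0.08  ] [1.333e+02 5.000e-01 1.000e-01]
tipfront [ 0.6678 -0.1168  0.0923] [1.21e+02 4.00e+00 1.00e-01]
```

Emit:
arm_command --pt "255 8 0 0 0 0 0" --pt "255 18 0 0 0 0 0" --pt "255 28 0 0 0 0 0" --pt "255 33 0 0 0 0 0" --pt "255 34 0 0 0 0 0" --pt "255 34 0 0 0 0 0"

```text
time: 6.55
ee_pos: [0.665, -0.1175, 0.1803]
eef_rot: [0.413, 0.574, -0.413, 0.574]
ft_force: [-0.4, 0.5, -2.0]
width: 0.0248
```

Emit:
arm_command --pt "255 1 0 0 0 0 0" --pt "255 2 0 0 0 0 0" --pt "255 3 0 0 0 0 0" --pt "255 4 0 0 0 0 0" --pt "255 5 0 0 0 0 0" --pt "255 5 0 0 0 0 0"

```text
time: 7.15
ee_pos: [0.6649, -0.1176, 0.1753]
eef_rot: [0.413, 0.574, -0.413, 0.574]
ft_force: [0.4, 0.0, -2.2]
width: 0.0243
```

Emit:
arm_command --pt "255 1 0 0 0 0 0" --pt "255 2 0 0 0 0 0" --pt "255 3 0 0 0 0 0" --pt "255 4 0 0 0 0 0" --pt "255 4 0 0 0 0 0"

```text
time: 7.65
ee_pos: [0.6649, -0.1176, 0.1713]
eef_rot: [0.413, 0.574, -0.413, 0.574]
ft_force: [-0.2, 0.3, -1.7]
width: 0.0245
```

Not the 25 mm depth. I continue toward 45 mm, where contact is expected at TCP z ≈ 0.1564.

Emit:
arm_command --pt "255 3 0 0 0 0 0" --pt "255 7 0 0 0 0 0" --pt "255 10 0 0 0 0 0" --pt "255 12 0 0 0 0 0" --pt "255 12 0 0 0 0 0"

```text
time: 8.15
ee_pos: [0.6648, -0.1175, 0.159]
eef_rot: [0.413, 0.574, -0.413, 0.574]
ft_force: [0.2, 0.7, -2.6]
width: 0.0246
```

Emit:
arm_command --pt "255 1 0 0 0 0 0" --pt "255 2 0 0 0 0 0" --pt "255 3 0 0 0 0 0" --pt "255 4 0 0 0 0 0" --pt "255 4 0 0 0 0 0"

```text
time: 8.65
ee_pos: [0.6656, -0.1175, 0.1564]
eef_rot: [0.413, 0.573, -0.413, 0.575]
ft_force: [-0.8, -0.7, 3.9]
width: 0.0246
```

Emit:
arm_command --pt "255 1 0 0 0 0 0" --pt "255 2 0 0 0 0 0" --pt "255 2 0 0 0 0 0"

```text
time: 8.95
ee_pos: [0.6667, -0.1175, 0.1562]
eef_rot: [0.414, 0.573, -0.412, 0.576]
ft_force: [-0.8, 1.1, 12.3]
width: 0.0247
```

```bash
python3 look.py w7
```

```text
8.95 [ 0.6667 -0.1175  0.1562] [[0.005, 0.948, 0.318], [-0.001, 0.318, -0.948], [-1.0, 0.004, 0.002]] [-0.83  1.08 12.32] 0.024659481171325534
```

View pics/w7.png

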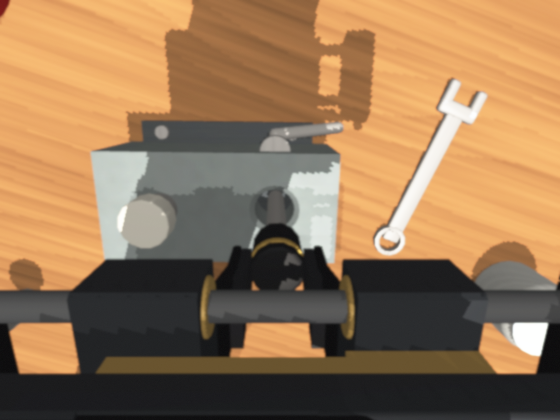

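Emit:
arm_command --pt "255 -5 0 0 0 0 0" --pt "255 -20 0 0 0 0 0" --pt "255 -50 0 0 0 0 0" --pt "255 -85 0 0 0 0 0" --pt "255 -96 -15 3 0 0 0" --pt "255 -96 -40 7 0 0 0" --pt "255 -96 -80 14 0 0 0" --pt "255 -96 -120 21 0 0 0" --pt "255 -96 -160 28 0 0 0" --pt "255 -96 -200 35 0 0 0"

```text
time: 10.0
ee_pos: [0.484, -0.2153, 0.2491]
eef_rot: [0.413, 0.574, -0.413, 0.574]
ft_force: [-0.0, -0.4, -1.0]
width: 0.0244
```

Emit:
arm_command --pt "255 0 -30 4 0 0 0" --pt "255 0 -48 7 0 0 0" --pt "255 0 -54 8 0 0 0" --pt "255 0 -54 8 0 0 0" --pt "255 0 -54 8 0 0 0"

```text
time: 10.5
ee_pos: [0.4385, -0.2383, 0.2493]
eef_rot: [0.413, 0.574, -0.412, 0.574]
ft_force: [0.7, 0.3, -2.5]
width: 0.0249
```

```bash
python3 look.py w8
```

```text
10.5 [ 0.4385 -0.2383  0.2493] [[0.0, 0.948, 0.319], [0.0, 0.319, -0.948], [-1.0, 0.0, -0.0]] [ 0.7   0.26 -2.48] 0.024867598240454085
```

View pics/w8.png

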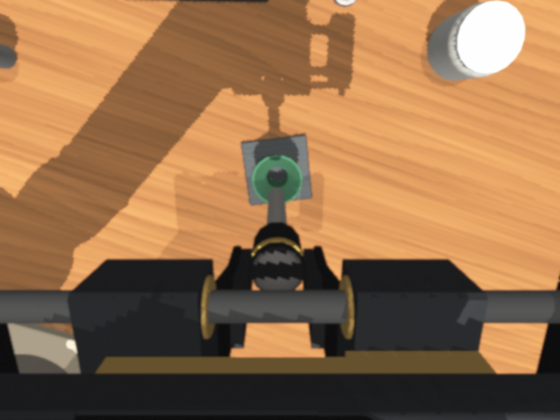

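Emit:
arm_command --pt "255 20 0 1 0 0 0" --pt "255 50 0 1 0 0 0" --pt "255 75 0 1 0 0 0" --pt "255 90 0 1 0 0 0" --pt "255 102 0 1 0 0 0" --pt "255 112 0 1 0 0 0" --pt "255 117 0 1 0 0 0" --pt "255 119 0 1 0 0 0" --pt "255 119 0 1 0 0 0"

```text
time: 11.45
ee_pos: [0.4384, -0.2402, 0.1307]
eef_rot: [0.413, 0.574, -0.413, 0.574]
ft_force: [-0.1, 0.0, -2.3]
width: 0.0248
```

Emit:
arm_command --pt "255 0.7 0 -0.5 0 0 0" --pt "255 1.4 0 -0.5 0 0 0" --pt "255 1.4 0 -0.5 0 0 0"

```text
time: 11.75
ee_pos: [0.4383, -0.2397, 0.1295]
eef_rot: [0.413, 0.574, -0.413, 0.574]
ft_force: [-0.4, -0.5, -0.7]
width: 0.0248
```

Emit:
arm_command --pt "200 0 0 0 0 0 0" --pt "150 0 0 0 0 0 0" --pt "100 0 0 0 0 0 0" --pt "40 0 0 0 0 0 0" --pt "0 0 0 0 0 0 0" --pt "0 0 0 0 0 0 0" --pt "0 0 0 0 0 0 0" --pt "0 0 0 0 0 0 0"

```text
time: 12.55
ee_pos: [0.438, -0.2396, 0.129]
eef_rot: [0.413, 0.574, -0.413, 0.574]
ft_force: [-0.6, -0.2, 0.4]
width: 0.0729
```

```bash
python3 look.py w9
```

```text
12.55 [ 0.438  -0.2396  0.129 ] [[0.0, 0.948, 0.318], [-0.0, 0.318, -0.948], [-1.0, -0.0, 0.0]] [-0.63 -0.18  0.36] 0.0728678368884511
```

View pics/w9.png

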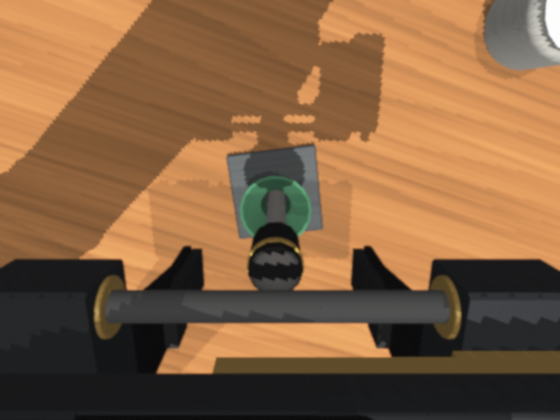

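Emit:
arm_command --pt "0 -10 0 0 0 0 0" --pt "0 -40 0 0 0 0 0" --pt "0 -80 0 0 0 0 0" --pt "0 -110 10 -15 0 0 0" --pt "0 -120 25 -55 0 0 0" --pt "0 -120 42 -97 0 0 0" --pt "0 -120 60 -140 0 0 0" --pt "0 -120 78 -183 0 0 0" --pt "0 -120 96 -226 0 0 0" --pt "0 -120 110 -261 0 0 0"

```text
time: 13.6
ee_pos: [0.4591, 0.0457, 0.2501]
eef_rot: [0.413, 0.574, -0.412, 0.575]
ft_force: [1.3, -0.5, -0.1]
width: 0.0872
```

Emit:
arm_command --pt "0 5 12 -30 0 0 0" --pt "0 10 20 -48 0 0 0" --pt "0 10 21 -50 0 0 0" --pt "0 10 21 -50 0 0 0"

```text
time: 14.0
ee_pos: [0.4633, 0.0969, 0.2395]
eef_rot: [0.413, 0.574, -0.413, 0.574]
ft_force: [-0.3, -0.1, 0.4]
width: 0.087
```

```bash
python3 look.py w10; python3 - <<'E'
from h import *
import pickle
im=np.load('w.npy');s=pickle.load(open('s.pkl','rb'));t=T('wrist',s);r=R.from_quat(s['eef_rot']).as_matrix()
c,ce,st=blob(im,(22,120,60),(35,255,255),(0,0,560,300));print(c,ce,st)
for uv in(c,ce):
    p=onz(t,uv,.078);print(p.round(4),(r.T@(p-s['ee_pos'])*1000).round(1))
cv2.imwrite("pics/side10.png",camera("side")[:,:,::-1])
E
```

```text
14.0 [0.4633 0.0969 0.2395] [[0.0, 0.948, 0.319], [-0.0, 0.319, -0.948], [-1.0, 0.0, 0.0]] [-0.35 -0.12  0.36] 0.08695966336713146
[275. 183.] [275.31631521 183.36625971] [259 166  33  35 901]
[0.4628 0.0981 0.078 ] [ 1.615e+02 -1.000e-01 -1.300e+00]
[0.4625 0.0977 0.078 ] [161.5  -0.5  -1. ]
```

View pics/w10.png

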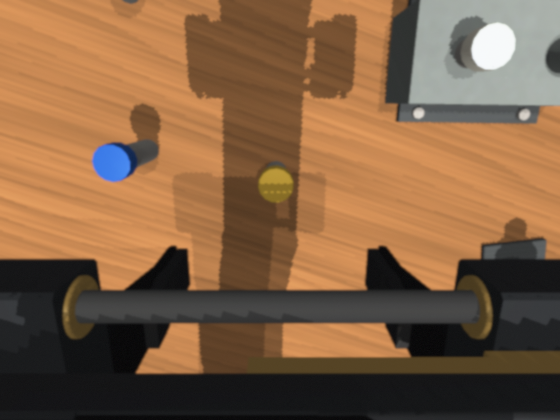

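View pics/side10.png

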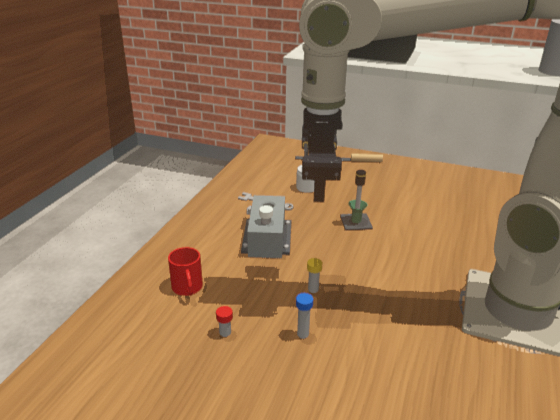

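Emit:
arm_command --pt "0 20 0 -1 0 0 0" --pt "0 60 0 -1 0 0 0" --pt "0 100 0 -1 0 0 0" --pt "0 140 0 -1 0 0 0" --pt "0 168 0 -1 0 0 0" --pt "0 178 0 -1 0 0 0" --pt "0 181 0 -1 0 0 0" --pt "0 181 0 -1 0 0 0"

```text
time: 14.9
ee_pos: [0.4638, 0.0976, 0.059]
eef_rot: [0.413, 0.574, -0.413, 0.574]
ft_force: [-0.3, 0.1, -0.1]
width: 0.0873
```

```bash
python3 look.py w11
```

```text
14.9 [0.4638 0.0976 0.059 ] [[0.001, 0.948, 0.317], [0.0, 0.317, -0.948], [-1.0, 0.001, 0.0]] [-0.27  0.09 -0.05] 0.08726501231962684
```

View pics/w11.png

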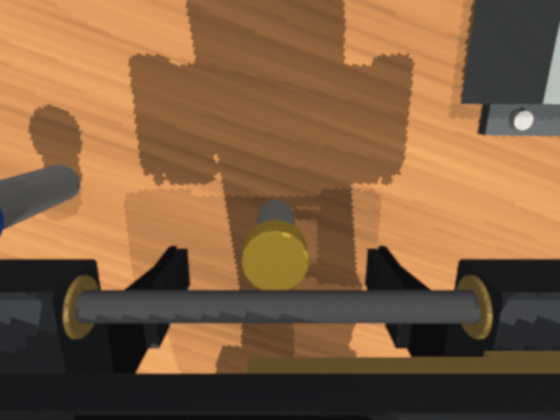

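Emit:
arm_command --pt "150 0 0 0 0 0 0" --pt "255 0 0 0 0 0 0" --pt "255 0 0 0 0 0 0" --pt "255 0 0 0 0 0 0" --pt "255 0 0 0 0 0 0" --pt "255 0 0 0 0 0 0" --pt "255 0 0 0 0 0 0" --pt "255 0 0 0 0 0 0" --pt "255 0 0 0 0 0 0" --pt "255 0 0 0 0 0 0" --newtons 40

```text
time: 15.95
ee_pos: [0.4629, 0.0979, 0.058]
eef_rot: [0.413, 0.574, -0.413, 0.574]
ft_force: [0.3, -0.0, -0.4]
width: 0.0148
```

```bash
python3 look.py w12; python3 - <<'E'
from h import *
import pickle
im=np.load('w.npy');s=pickle.load(open('s.pkl','rb'));t=T('wrist',s);r=R.from_quat(s['eef_rot']).as_matrix()
c,ce,st=blob(im,(22,120,60),(35,255,255),(0,0,560,300));print(c,ce,st)
for q in (0,.02,-.02): print(proj(t,s['ee_pos']+r@[-.026,0,q]))
E
```

```text
15.95 [0.4629 0.0979 0.058 ] [[-0.0, 0.948, 0.318], [-0.0, 0.318, -0.948], [-1.0, -0.0, 0.0]] [ 0.31 -0.01 -0.45] 0.014830239074567708
[276.  254.5] [276.45614707 251.87859058] [ 247  220   59   70 2611]
[276.08297367 259.05695146]
[314.53639525 258.99729391]
[237.62033959 259.11662329]
```

View pics/w12.png

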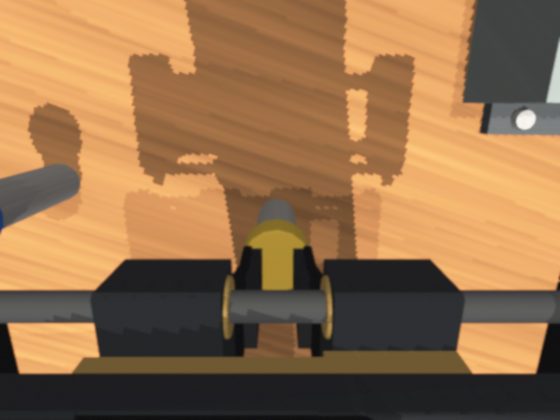

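```bash
python3 - <<'E'
from h import *
im=np.load('w.npy');a=im[190:360,190:370];
b=cv2.imread('pics/w4.png')[190:360,190:370,::-1]
o=np.hstack([a,b]).astype(float);o=(255*(o/255)**.5).astype(np.uint8)
cv2.imwrite('pics/w12z.png',cv2.resize(o[:,:,::-1],None,fx=2.2,fy=3,interpolation=cv2.INTER_CUBIC))
x=camera('side')[200:330,250:390];y=camera('scene')[120:220,230:340]
cv2.imwrite('pics/s12.png',cv2.resize(x[:,:,::-1],None,fx=4,fy=4,interpolation=cv2.INTER_CUBIC))
cv2.imwrite('pics/sc12.png',cv2.resize(y[:,:,::-1],None,fx=5,fy=5,interpolation=cv2.INTER_CUBIC))
print(read_state()['width'],read_state()['ft_force'])
E
```

```text
0.004191106585354821 [-0.01070784  0.18569215 -0.03143038]
```

View pics/w12z.png

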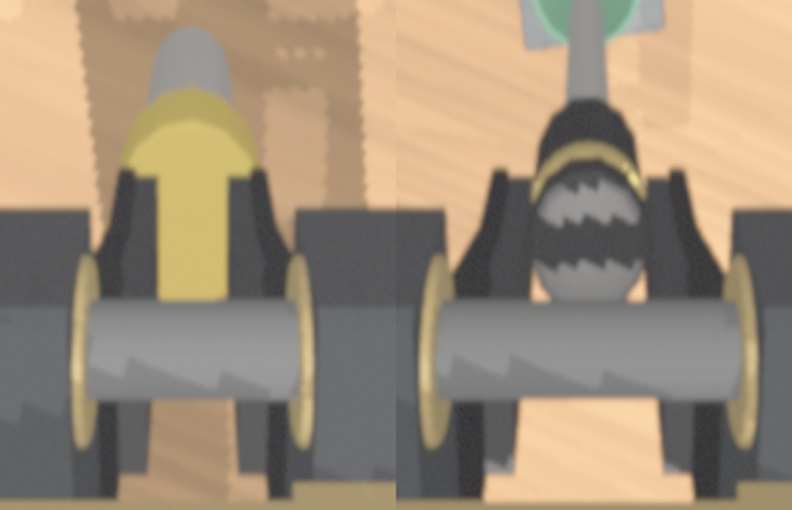

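View pics/s12.png

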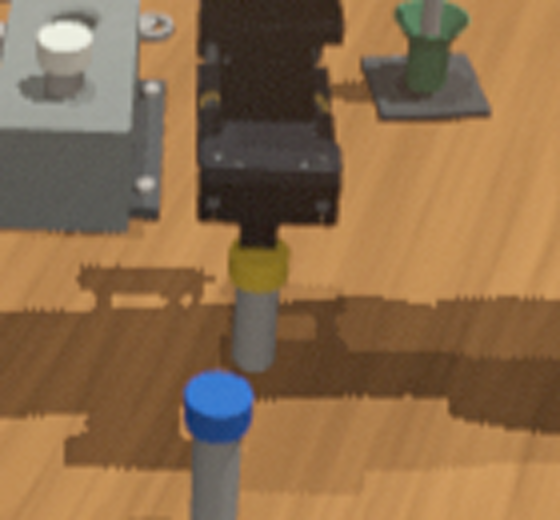

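View pics/sc12.png

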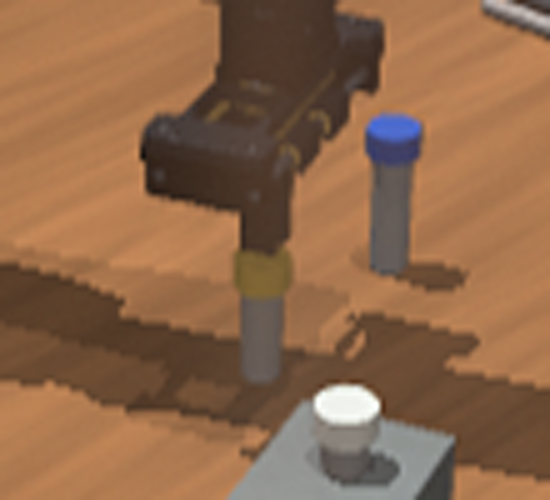

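```bash
python3 - <<'E'
from h import *
import pickle
s=pickle.load(open('s.pkl','rb'));t=T('wrist',s);r=R.from_quat(s['eef_rot']).as_matrix()
for x in (0,-.01,-.019,-.03,-.04,-.05): print(x,proj(t,s['ee_pos']+r@[x,.0095,.01]),proj(t,s['ee_pos']+r@[x,-.0095,.01]))
s=read_state();print(s['width'],s['time'],s['ee_pos'])
E
```

```text
0 [293.29298151 225.49644756] [292.92549488 255.64781006]
-0.01 [294.09574726 231.34354383] [293.69030584 262.7527927 ]
-0.019 [294.88707336 237.10731721] [294.44244591 269.74006473]
-0.03 [295.95691276 244.89969487] [295.45652125 279.16067729]
-0.04 [297.04396819 252.81746878] [296.48364859 288.70254105]
-0.05 [298.26011409 261.67549753] [297.62886662 299.34145011]
0.004191106585354821 16.1 [0.46294395 0.09785386 0.05803572]
```

The fingers shut to 4 mm with no force on the yellow head. The pictures show the fingertips ending above the head, so the real tips seem to be about 30 mm behind the stated TCP. I raise the shut fingers and measure the tips.

Emit:
arm_command --pt "255 -5 0 0 0 0 0" --pt "255 -25 0 0 0 0 0" --pt "255 -40 0 0 0 0 0" --pt "255 -40 0 0 0 0 0" --pt "255 -40 0 0 0 0 0"

```text
time: 16.6
ee_pos: [0.4631, 0.0977, 0.098]
eef_rot: [0.413, 0.574, -0.413, 0.574]
ft_force: [-0.1, -0.0, -0.5]
width: 0.0003
```

```bash
python3 look.py w13;python3 - <<'E'
from h import *
x=camera('side')[180:300,250:390];y=camera('scene')[100:220,230:340]
cv2.imwrite('pics/s13.png',cv2.resize(x[:,:,::-1],None,fx=5,fy=5,interpolation=cv2.INTER_CUBIC))
cv2.imwrite('pics/sc13.png',cv2.resize(y[:,:,::-1],None,fx=5,fy=5,interpolation=cv2.INTER_CUBIC))
s=read_state();print(s['width'],s['ft_force'],s['ee_pos'],proj(T('side'),s['ee_pos']),proj(T('scene'),s['ee_pos']))
E
```

```text
16.6 [0.4631 0.0977 0.098 ] [[0.001, 0.948, 0.318], [-0.0, 0.318, -0.948], [-1.0, 0.0, 0.001]] [-0.14 -0.05 -0.49] 0.0003321169687892535
0.0007142637792193973 [ 0.82796961 -0.00897826 -0.10747275] [0.46245165 0.09772246 0.09730515] [314.15680032 257.36723075] [282.31017952 167.16680709]
```

View pics/s13.png

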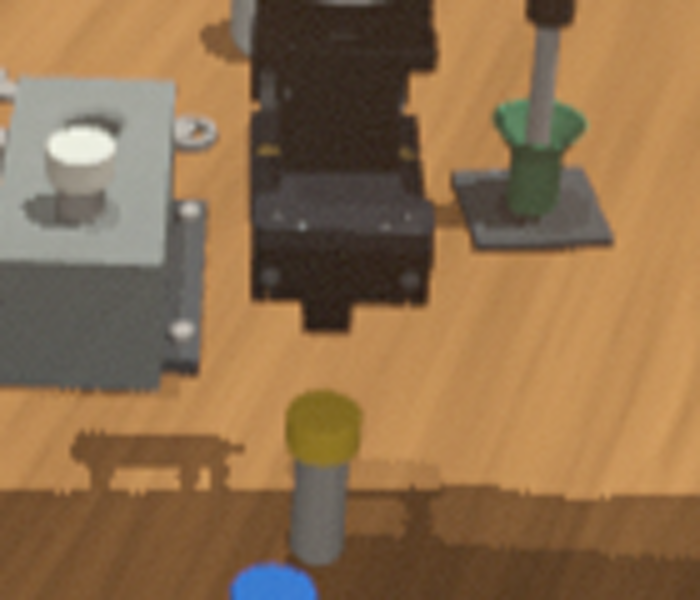

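View pics/sc13.png

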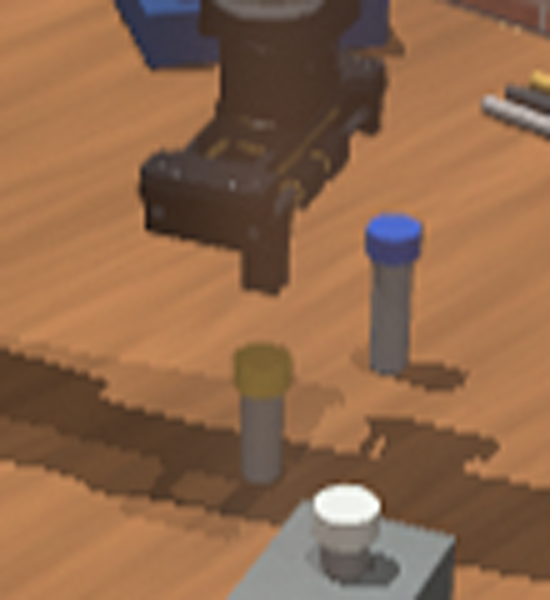

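View pics/w13.png

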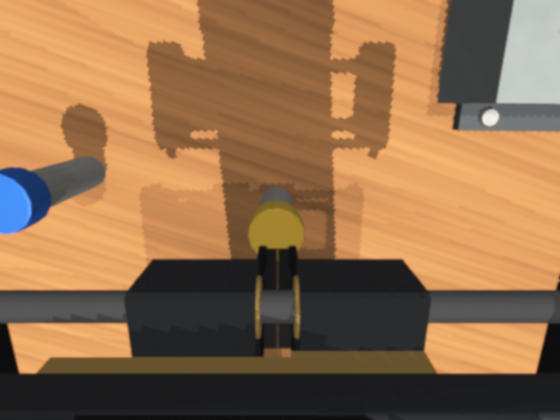

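```bash
python3 - <<'E'
from h import *
print(tri([ray(T('side'),(315,245.7)),ray(T('scene'),(282.7,157.6))]))
s=read_state();print(s['ee_pos'])
for d in(.01,.02,.03):print(d,proj(T('side'),s['ee_pos']+[0,0,d]),proj(T('scene'),s['ee_pos']+[0,0,d]))
E
```

```text
[0.46257905 0.09789841 0.1301549 ]
[0.46245165 0.09772246 0.09730515]
0.01 [314.35149508 253.87252714] [282.34337475 164.25235376]
0.02 [314.54785629 250.34791129] [282.37679933 161.31776401]
0.03 [314.74590544 246.7929975 ] [282.41045564 158.36282841]
```

```bash
python3 - <<'E'
from h import *
s=read_state();r=R.from_quat(s['eef_rot']).as_matrix()
for x in(-.04,-.05,-.06,-.07,-.08,-.1):
    print(x,[proj(T('side'),s['ee_pos']+r@[x,y,z]).round(0).tolist() for y,z in((.037,-.095),(-.037,-.095),(.037,-.05),(-.037,-.05))],
     [proj(T('scene'),s['ee_pos']+r@[x,y,z]).round(0).tolist() for y,z in((.037,.095),(.037,-.095),(.037,.05))],
     [proj(T('wrist',s),s['ee_pos']+r@[x,.037,z]).round(0).tolist() for z in(-.095,-.05)])
E
```

```text
-0.04 [[299.0, 268.0], [333.0, 269.0], [299.0, 256.0], [332.0, 257.0]] [[281.0, 173.0], [306.0, 144.0], [288.0, 166.0]] [[67.0, 197.0], [166.0, 197.0]]
-0.05 [[299.0, 264.0], [334.0, 265.0], [299.0, 252.0], [333.0, 253.0]] [[281.0, 170.0], [306.0, 141.0], [288.0, 163.0]] [[53.0, 203.0], [159.0, 203.0]]
-0.06 [[299.0, 261.0], [334.0, 262.0], [299.0, 248.0], [333.0, 249.0]] [[281.0, 167.0], [306.0, 138.0], [288.0, 160.0]] [[39.0, 209.0], [151.0, 209.0]]
-0.07 [[299.0, 257.0], [334.0, 258.0], [299.0, 244.0], [333.0, 245.0]] [[281.0, 164.0], [306.0, 135.0], [288.0, 157.0]] [[22.0, 217.0], [142.0, 217.0]]
-0.08 [[299.0, 253.0], [335.0, 254.0], [299.0, 241.0], [333.0, 242.0]] [[281.0, 161.0], [306.0, 132.0], [288.0, 153.0]] [[2.0, 226.0], [132.0, 226.0]]
-0.1 [[300.0, 245.0], [335.0, 246.0], [300.0, 233.0], [334.0, 234.0]] [[282.0, 154.0], [306.0, 126.0], [288.0, 147.0]] [[-48.0, 248.0], [105.0, 248.0]]
```

Emit:
arm_command --pt "0 0 0 0 0 0 0" --pt "0 0 0 0 0 0 0" --pt "0 0 0 0 0 0 0" --pt "0 0 0 0 0 0 0" --pt "0 0 0 0 0 0 0" --pt "0 0 0 0 0 0 0" --pt "0 0 0 0 0 0 0" --pt "0 0 0 0 0 0 0" --pt "0 0 0 0 0 0 0"

```text
time: 17.65
ee_pos: [0.463, 0.0979, 0.098]
eef_rot: [0.413, 0.574, -0.413, 0.574]
ft_force: [-0.3, -0.6, -0.9]
width: 0.0646
```

Emit:
arm_command --pt "0 15 0 0 0 0 0" --pt "0 40 0 0 0 0 0" --pt "0 58 0 0 0 0 0" --pt "0 67 0 0 0 0 0" --pt "0 69 0 0 0 0 0" --pt "0 69 0 0 0 0 0"

```text
time: 18.25
ee_pos: [0.4632, 0.098, 0.0294]
eef_rot: [0.413, 0.574, -0.413, 0.574]
ft_force: [-0.2, 0.2, 1.4]
width: 0.0869
```

```bash
python3 look.py w14;python3 - <<'E'
from h import *
x=camera('side')[200:320,250:390]
cv2.imwrite('pics/s14.png',cv2.resize(x[:,:,::-1],None,fx=5,fy=5,interpolation=cv2.INTER_CUBIC))
E
```

```text
18.25 [0.4632 0.098  0.0294] [[0.0, 0.948, 0.318], [0.0, 0.318, -0.948], [-1.0, 0.0, -0.0]] [-0.2   0.21  1.4 ] 0.08688761753427937
```

View pics/w14.png

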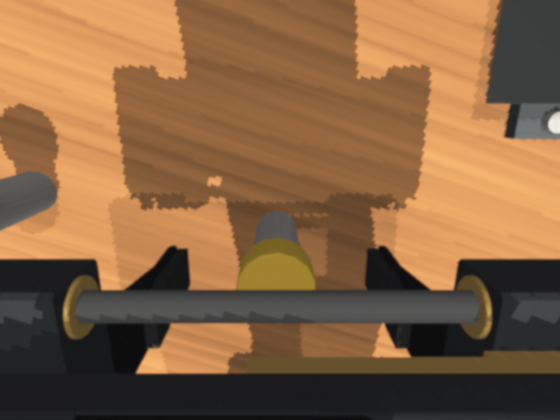

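View pics/s14.png

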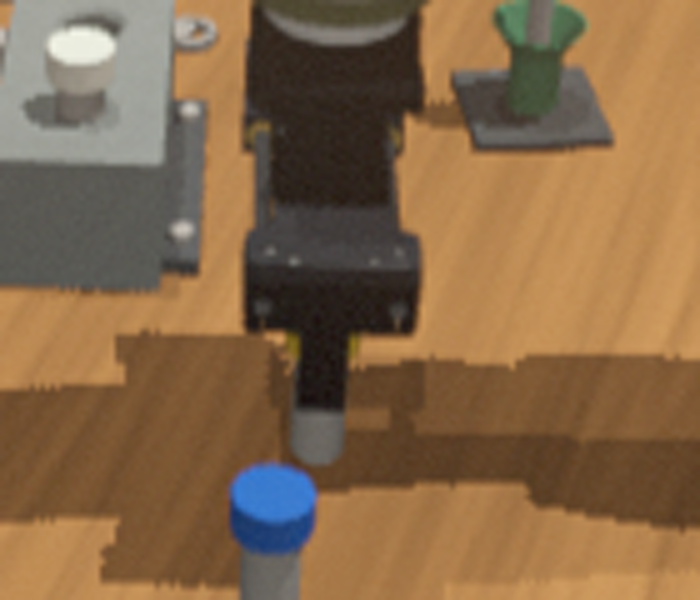

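The finger now covers the yellow head in the side view, near (320,350) in the zoom. Closing.

Emit:
arm_command --pt "150 0 0 0 0 0 0" --pt "255 0 0 0 0 0 0" --pt "255 0 0 0 0 0 0" --pt "255 0 0 0 0 0 0" --pt "255 0 0 0 0 0 0" --pt "255 0 0 0 0 0 0" --pt "255 0 0 0 0 0 0" --pt "255 0 0 0 0 0 0" --pt "255 0 0 0 0 0 0" --pt "255 0 0 0 0 0 0" --newtons 40

```text
time: 19.35
ee_pos: [0.4629, 0.0979, 0.029]
eef_rot: [0.413, 0.574, -0.413, 0.574]
ft_force: [1.0, -0.1, 0.1]
width: 0.0349
```

Emit:
arm_command --pt "255 -5 0 0 0 0 0" --pt "255 -25 0 0 0 0 0" --pt "255 -60 0 0 0 0 0" --pt "255 -100 0 0 0 0 0" --pt "255 -135 0 0 0 0 0" --pt "255 -150 8 25 0 0 0" --pt "255 -150 20 65 0 0 0" --pt "255 -150 32 107 0 0 0" --pt "255 -150 44 150 0 0 0" --pt "255 -150 56 193 0 0 0"

```text
time: 20.35
ee_pos: [0.578, -0.069, 0.1791]
eef_rot: [0.413, 0.574, -0.413, 0.574]
ft_force: [1.3, 1.4, -2.0]
width: 0.0351
```

Emit:
arm_command --pt "255 0 10 38 0 0 0" --pt "255 0 17 65 0 0 0" --pt "255 0 19 75 0 0 0" --pt "255 0 19 75 0 0 0" --pt "255 0 19 75 0 0 0"

```text
time: 20.85
ee_pos: [0.6189, -0.1307, 0.1791]
eef_rot: [0.413, 0.575, -0.412, 0.574]
ft_force: [-0.8, 1.0, -2.5]
width: 0.035
```

```bash
python3 look.py w15
```

```text
20.85 [ 0.6189 -0.1307  0.1791] [[-0.0, 0.948, 0.32], [0.001, 0.32, -0.948], [-1.0, -0.0, -0.001]] [-0.79  1.01 -2.52] 0.03501784450410245
```

View pics/w15.png

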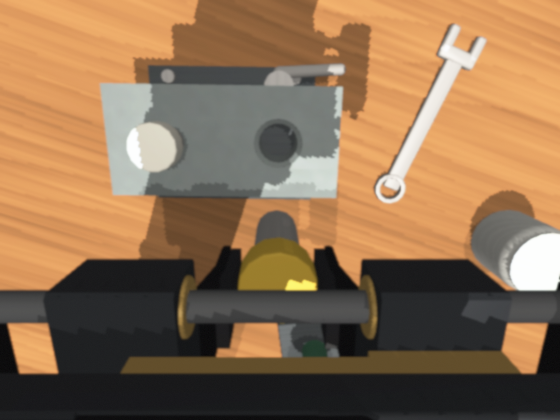

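```bash
python3 - <<'E'
from h import *
import pickle
im=np.load('w.npy');s=pickle.load(open('s.pkl','rb'));t=T('wrist',s);r=R.from_quat(s['eef_rot']).as_matrix()
z=im[100:300,200:360].astype(float);z=(255*(z/255)**.6).astype(np.uint8)
cv2.imwrite('pics/w15z.png',cv2.resize(z[:,:,::-1],None,fx=4,fy=3,interpolation=cv2.INTER_CUBIC)[:600])
foot=s['ee_pos']+r@[s['ee_pos'][2]-.15,0,0]
h=.150
for R0 in(.013,.011):
  a=np.linspace(0,2*np.pi,200);p=np.array([proj(t,s['ee_pos']+r@[.0291,R0*np.cos(q),R0*np.sin(q)]) for q in a]);print(R0,p.min(0),p.max(0))
g=cv2.cvtColor(im,cv2.COLOR_RGB2GRAY)
m=np.zeros_like(g);m[115:175,245:312]=(g[115:175,245:312]<75)
n,l,st,ce=cv2.connectedComponentsWithStats(m);print(st[1:],ce[1:])
E
```

```text
0.013 [256.68764665 206.08289113] [295.67920467 243.03031248]
0.011 [259.6883679  209.00561284] [292.67940444 240.26676962]
[[ 260  124   37   37 1056]] [[277.67424242 142.02746212]]
```

View pics/w15z.png

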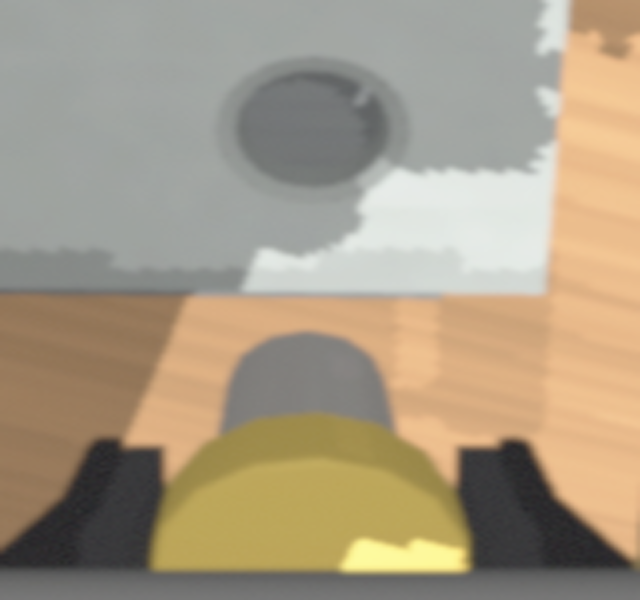

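```bash
python3 - <<'E'
from h import *
import pickle
s=pickle.load(open('s.pkl','rb'));t=T('wrist',s);r=R.from_quat(s['eef_rot']).as_matrix()
def o(n,uv,z):
    p=onz(t,uv,z);print(n,p.round(4),(r.T@(p-s['ee_pos'])*1000).round(1))
o('bore',(278.0,142.9),.08)
o('headlow front (R18)',(277,237.3),.215)
o('headtop front (R18)',(277,252),.235)
o('foot front R11-13',(277,210.4),.150)
o('head left',(237.5,289),.235);o('head right',(317,289),.235)
o('stem l',(256,238),.2);o('stem r',(297.8,238),.2)
E
```

```text
bore [ 0.6637 -0.1171  0.08  ] [99.1 46.8  1.5]
headlow front (R18) [ 0.634  -0.1262  0.215 ] [-35.9  15.8   0.5]
headtop front (R18) [ 0.6349 -0.1259  0.235 ] [-55.9  16.7   0.5]
foot front R11-13 [ 0.6286 -0.128   0.15  ] [29.1 10.   0.6]
head left [ 0.6127 -0.115   0.235 ] [-55.9  -0.9 -17. ]
head right [ 0.6238 -0.1482  0.235 ] [-55.9  -0.9  18.1]
stem l [ 0.6248 -0.1176  0.2   ] [-20.9   9.7 -10.6]
stem r [ 0.6318 -0.1385  0.2   ] [-20.9   9.7  11.4]
```

Emit:
arm_command --pt "255 0 15 0 0 0 0" --pt "255 0 35 1 0 0 0" --pt "255 0 46 1 0 0 0" --pt "255 0 48 1 0 0 0" --pt "255 15 48 1 0 0 0" --pt "255 35 48 1 0 0 0" --pt "255 50 48 1 0 0 0" --pt "255 60 48 1 0 0 0" --pt "255 63 48 1 0 0 0" --pt "255 63 48 1 0 0 0"

```text
time: 21.9
ee_pos: [0.6649, -0.1181, 0.1159]
eef_rot: [0.413, 0.574, -0.413, 0.574]
ft_force: [0.3, 0.2, -1.6]
width: 0.0354
```

```bash
python3 look.py w16;python3 - <<'E'
from h import *
im=np.load('w.npy');z=im[130:300,190:370].astype(float);z=(255*(z/255)**.6).astype(np.uint8)
cv2.imwrite('pics/w16z.png',cv2.resize(z[:,:,::-1],None,fx=3.5,fy=3.5,interpolation=cv2.INTER_CUBIC))
E
```

```text
21.9 [ 0.6649 -0.1181  0.1159] [[-0.0, 0.948, 0.318], [-0.0, 0.318, -0.948], [-1.0, -0.0, -0.0]] [ 0.35  0.15 -1.64] 0.03536221447395416
```

View pics/w16z.png

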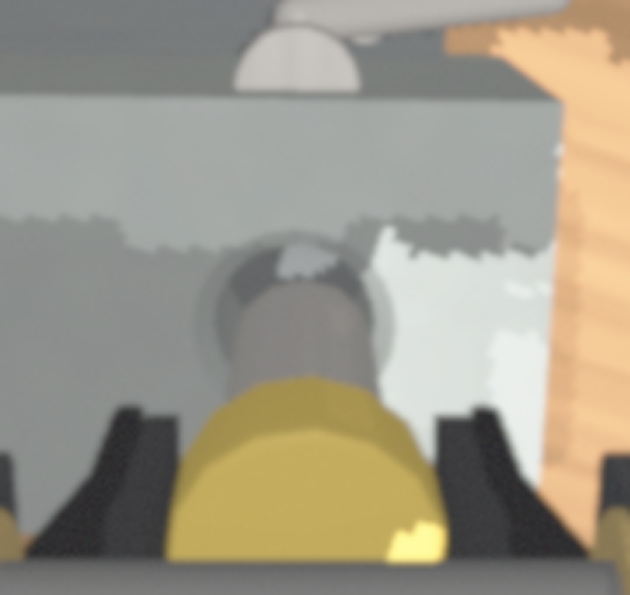

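```bash
python3 - <<'E'
from h import *
import pickle
s=pickle.load(open('s.pkl','rb'));t=T('wrist',s);r=R.from_quat(s['eef_rot']).as_matrix()
def o(n,uv,z):
    p=onz(t,uv,z);print(n,p.round(4),(r.T@(p-s['ee_pos'])*1000).round(1))
o('ring far (R20)',(274.1,196.2),.08)
o('ring l',(245.5,222),.08);o('ring r',(302.3,222),.08)
o('inner far (R16)',(274.1,200),.08)
o('foot front R11-13',(276.5,209.2),.0868);o('headlow front (R18)',(277,237.3),.152)
o('stem l',(255.6,240),.12);o('stem r',(297.4,240),.12)
E
```

```text
ring far (R20) [ 0.6815 -0.1111  0.08  ] [35.9 18.  -1.4]
ring l [ 0.658  -0.0983  0.08  ] [ 35.9  -0.2 -21. ]
ring r [ 0.6703 -0.1352  0.08  ] [35.9 -0.3 17.9]
inner far (R16) [ 0.679 -0.112  0.08 ] [35.9 15.3 -1.4]
foot front R11-13 [ 0.6753 -0.1149  0.0868] [29.1 10.9  0.2]
headlow front (R18) [ 0.6802 -0.1135  0.152 ] [-36.1  15.9   0.5]
stem l [ 0.6632 -0.1062  0.12  ] [ -4.1   2.1 -11.8]
stem r [ 0.6708 -0.1291  0.12  ] [-4.1  2.1 12.3]
```

Emit:
arm_command --pt "255 0 0 -1.8 0 0 0" --pt "255 3 0 -1.8 0 0 0" --pt "255 7 0 -1.8 0 0 0" --pt "255 11 0 -1.8 0 0 0" --pt "255 15 0 -1.8 0 0 0" --pt "255 15 0 -1.8 0 0 0"

```text
time: 22.55
ee_pos: [0.6641, -0.1164, 0.1001]
eef_rot: [0.413, 0.574, -0.413, 0.574]
ft_force: [-0.3, 0.6, -2.4]
width: 0.0354
```

Emit:
arm_command --pt "255 5 0 0 0 0 0" --pt "255 10 0 0 0 0 0" --pt "255 15 0 0 0 0 0" --pt "255 20 0 0 0 0 0" --pt "255 25 0 0 0 0 0" --pt "255 29 0 0 0 0 0" --pt "255 32 0 0 0 0 0" --pt "255 32 0 0 0 0 0"

```text
time: 23.35
ee_pos: [0.6643, -0.1163, 0.0685]
eef_rot: [0.413, 0.574, -0.413, 0.574]
ft_force: [-0.0, 0.3, -1.8]
width: 0.0353
```

Bottom contact is expected at TCP z ≈ 0.064.

Emit:
arm_command --pt "255 1 0 0 0 0 0" --pt "255 2 0 0 0 0 0" --pt "255 3 0 0 0 0 0" --pt "255 4 0 0 0 0 0" --pt "255 5 0 0 0 0 0" --pt "255 6 0 0 0 0 0" --pt "255 6 0 0 0 0 0"

```text
time: 24.05
ee_pos: [0.6651, -0.1162, 0.0641]
eef_rot: [0.413, 0.574, -0.413, 0.575]
ft_force: [-1.1, 1.3, 3.9]
width: 0.0351
```

Emit:
arm_command --pt "130 -1 0 0 0 0 0" --pt "90 -1 0 0 0 0 0" --pt "90 -1 0 0 0 0 0" --pt "90 -1 0 0 0 0 0" --pt "90 -1 0 0 0 0 0"

```text
time: 24.55
ee_pos: [0.6645, -0.1164, 0.0639]
eef_rot: [0.413, 0.574, -0.413, 0.574]
ft_force: [-0.3, -0.1, 0.6]
width: 0.0554
```

Emit:
arm_command --pt "90 -5 0 0 0 0 0" --pt "90 -25 0 0 0 0 0" --pt "90 -60 0 0 0 0 0" --pt "90 -100 0 0 0 0 0" --pt "90 -130 -5 0 0 0 0" --pt "90 -140 -25 0 0 0 0" --pt "90 -140 -50 0 0 0 0" --pt "90 -140 -60 0 0 0 0" --pt "90 -140 -60 0 0 0 0"

```text
time: 25.45
ee_pos: [0.607, -0.1364, 0.2045]
eef_rot: [0.413, 0.573, -0.414, 0.574]
ft_force: [0.2, -0.5, 0.1]
width: 0.0564
```

```bash
python3 look.py w17;python3 - <<'E'
from h import *
x=camera('side');y=camera('scene')
cv2.imwrite('pics/s17.png',x[:,:,::-1]);cv2.imwrite('pics/sc17.png',y[:,:,::-1])
a=cv2.resize(x[160:260,220:340],None,fx=3.3,fy=4,interpolation=cv2.INTER_CUBIC);b=cv2.resize(y[170:270,240:340],None,fx=4,fy=4,interpolation=cv2.INTER_CUBIC)
cv2.imwrite('pics/z17.png',np.hstack([a,b])[:,:,::-1])
E
```

```text
25.45 [ 0.607  -0.1364  0.2045] [[0.0, 0.948, 0.317], [-0.001, 0.317, -0.948], [-1.0, -0.0, 0.001]] [ 0.19 -0.52  0.06] 0.05638570101085579
```

View pics/w17.png

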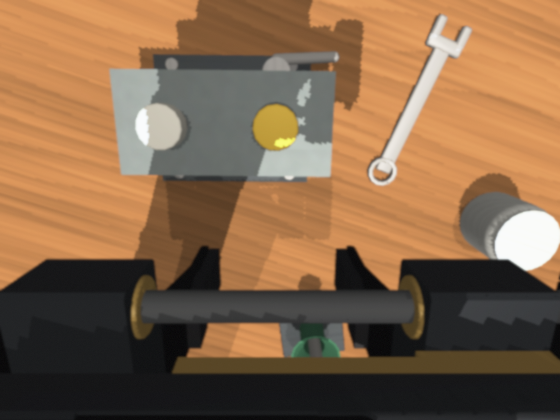

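View pics/z17.png

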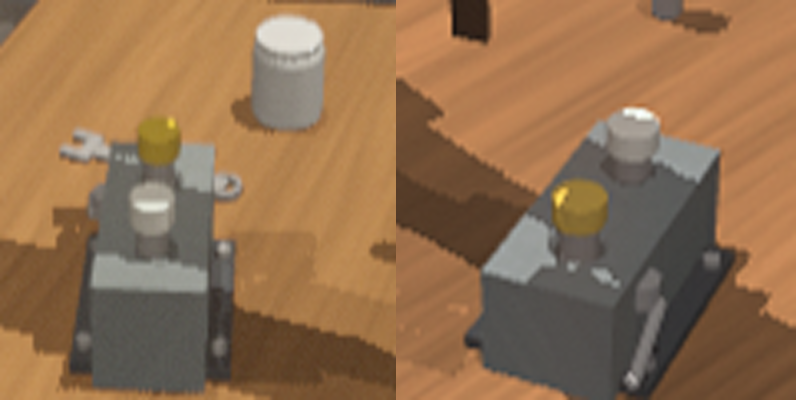

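View pics/sc17.png

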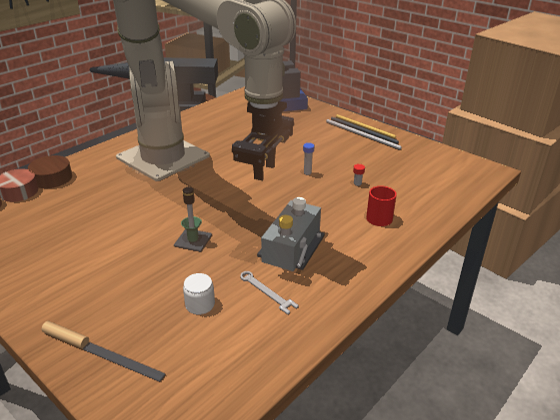

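View pics/s17.png

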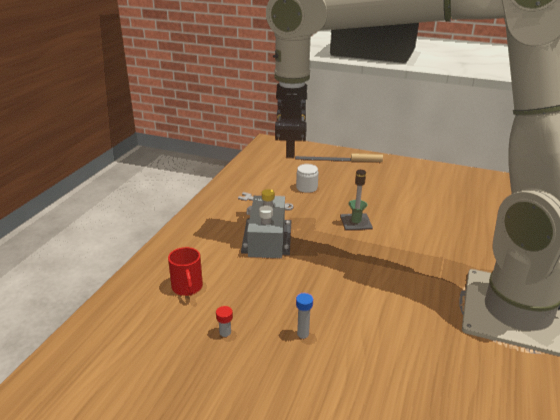

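```bash
python3 - <<'E'
from h import *
a,b=T('scene'),T('side')
print('yellow top',tri([ray(a,(285.6,217.6)),ray(b,(267.8,191.6))]));print('white top',tri([ray(a,(298.6,199.8)),ray(b,(265.7,208.3))]))
print('exp yellow px',proj(a,(.664,-.1171,.12)),proj(b,(.664,-.1171,.12)))
y=cv2.imread('pics/sc17.png')[:,:,::-1].copy();x=cv2.imread('pics/s17.png')[:,:,::-1].copy()
for n,i,bx in(('scene',y,(178,183,200,206)),('side',x,(350,165,370,188))): print(n,blob(i,(0,0,0),(180,255,75),bx)[1])
E
```

```text
yellow top [ 0.66240995 -0.11583798  0.12065602]
white top [ 0.63466469 -0.03153858  0.12060472]
exp yellow px [285.63612277 218.23783291] [267.33211093 191.52688998]
scene [188.45454545 199.20454545]
side [359.65151515 180.21212121]
```

The yellow and white tops triangulate to the same height (0.1207 and 0.1206 m). The rod is back where it started, and the other objects have not moved. I hand in.

```bash
python3 -c "
from bench import *
print(close_job())"
```

```text
the job is handed in; nothing more can be done
None
```

The yellow (medium) rest post now stands on the bottom of the hole, with its top level with the white fixed rest. The depth rod is back in its stand. The job is handed in; the last state read before that was at 25.5 s.

- **Depth:** The rod touched bottom at the height expected for a 45 mm hole. The upward push rose to 12 N while the height held at 0.156 m. A 45 mm hole needs the 85 mm post, which is the yellow one.
- **Rod:** It went back into its stand. The knob's position in both camera views matched the start to within half a pixel.
- **Post:** It touched bottom within 0.1 mm of the expected height. Afterwards, two-view measurement put the yellow top at 0.1207 m and the white rest at 0.1206 m.
- **Other objects:** The red and blue posts, mug, tin and wrench looked unmoved in the final pictures. The gripper was clear of everything.

**What disagreed:** The real fingertips sit about 32 mm behind the stated TCP.
- **Yellow post:** My first try at gripping it closed in the air above its head. It touched nothing. I measured the offset and gripped it lower.
- **Rod:** It had been held only by the top few millimetres of its knob. It touched down in the stand at the same tool height on return, so the depth reading stands.

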